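# Lock a fresh drying cartridge into the stockroom dehumidifier

### The job

Fit the drying cartridge, which is lying on the bench, into the dehumidifier. First stand it upright on the bench on its round foot and let go of it; then take it again by the bar on its head, lower its foot into the collar with the two lugs in the two slots, push it down against the spring, turn it a quarter-turn clockwise (seen from above) to the stop and let it spring up into its lock, and let go. Leave the tins, the carton and the roll of tape where they stand.

Things in the scene. Friction and masses are not known exactly. Their poses are not given: they have to be found in the camera images.
- cart_mid (a point): Drying cartridge, 132 mm long, 0.24-0.36 kg: white vented body, black foot. Point: mid-length on its long axis, 27 mm above the bench lying (start), 66 mm standing. x: foot to head (up when standing), y: line of the two lugs (level at the start), z: third. The square body, 54 x 54 mm (y, z), spans x = -37 to +32 mm from here; the grip bar goes on to +66, the foot to -66.
- cart_foot (a point): Centre of the flat end of the cartridge's round foot, 66 mm from cart_mid towards -x; same axes. The foot is 48 mm in diameter and 29 mm long (there the square body begins); its first 4 mm taper to 42 mm.
- cart_lug (a point): Outer end of the +y lug of the cartridge, 36 mm from its axis and 10 mm from the foot's end (cart_mid -56 mm in x); a like lug sticks out on -y. Each is 12 mm wide (z) and spans 6 to 14 mm from the foot's end. Same axes.
- cart_bar (a point): Centre of the flat grip bar on the cartridge's head, 48 mm from cart_mid towards +x; same axes. The bar is 16 mm thick (z), 52 mm long (y: in line with the lugs) and rises 34 mm from the body, its end 18 mm beyond this point.
- collar (a point): Mouth centre of the bayonet collar: round metal socket on the dehumidifier, z up; rim 76 mm above the bench, outer diameter 90 mm, mouth 52 mm. Two opposite slots for the lugs lie 80 degrees anticlockwise (from above) of its x axis. The lugs turn clockwise only with the foot over 25 mm below the rim (29 at most: the body meets the rim); anticlockwise is blocked.
- lock (a point): Point on the collar's rim above one of its two lock pockets, 34 mm from the collar's centre on its x axis (the other is opposite); axes as collar. Turned 80 degrees clockwise from the slots (a stop follows, play about 4 degrees), the lugs lie along this x axis; let up there, the foot springs up to 22 mm below the rim and the lugs are caught.
- slot (a point): Middle of one of the two open lug slots, on the collar's rim, 34 mm from the collar's centre; the other is opposite. Each is about 20 mm wide at the mouth.
- plate (a point): Centre of the sprung round plate inside the collar, at rest 10 mm below the rim; the cartridge's foot pushes it down. It resists with 4 N at first, growing by 0.4 N per mm.
- ridge (a point): Middle of the top of the ridge on the dehumidifier, 90 mm above the bench, 100 mm from the collar's centre towards its +x; axes as collar. Ridge 30 x 150 mm (x, y). The dehumidifier is a grey box fixed to the bench, 40 mm high, from 65 mm on -x to 115 mm on +x of the collar's centre, 75 mm either side in y.
- tin_big_mid (a point): Bystander: a closed steel tin, diameter 100 mm, 120 mm high; point at its centre.
- tin_small_mid (a point): Bystander: a closed steel tin, diameter 80 mm, 95 mm high; point at its centre.
- carton_mid (a point): Bystander: a cardboard carton 110 x 80 x 65 mm (x, y, z); point at its centre.
- tape_mid (a point): Bystander: a roll of tape lying flat, diameter 100 mm, 48 mm high; point at its centre.
Mind the look-alikes: they are no part of the job. Leave any green or pink look-alike of the part that bears cart_mid alone. Of the things that look like the part that bears collar, the largest one is meant.

How it is judged:
On the way, in this order (a step that is already met when the one before it is completed fails the run):
1. the cartridge stands upright on the bench on its foot, let go (angle between cart_mid's own x axis and vertical below 0.12 rad and height (world z) of cart_mid below 0.072 m and contact force between the fingers and cartridge below 0.2 N and linear speed of cartridge below 0.02 m/s), for 0.2 s.
2. its foot is pushed down in the collar, more than 25 mm below the rim (horizontal distance between cart_foot and collar below 0.005 m and z of cart_foot in the frame of collar below -0.0245 m), for 0.05 s.
At the end, for the whole second after the job is handed in: The cartridge stands upright (within 6 degrees) in the collar, centred within 5 mm, its lugs within 11 degrees of the collar's x axis and caught in their pockets (foot 19 to 24.3 mm below the rim, having sprung up), at rest and let go; each bystander is within 30 mm of where it started (horizontal distance between cart_foot and collar below 0.005 m and z of cart_foot in the frame of collar between -0.0243 and -0.019 m and angle between the y axis of cart_mid and the x axis of collar, either way round below 0.2 rad and angle between cart_mid's own x axis and vertical below 0.1 rad and linear speed of cartridge below 0.02 m/s and contact force between the fingers and cartridge below 0.1 N and distance of each of tin_big_mid, tin_small_mid, carton_mid, tape_mid from where it was at the start of the episode below 0.03 m); the robot touches nothing.
It fails at once if the big tin is pushed 30 mm or more, or tipped (distance of tin_big_mid from where it was at the start of the episode above 0.03 m or angle between tin_big_mid's own z axis and vertical above 0.3 rad).
It fails at once if the small tin is pushed 30 mm or more, or tipped (distance of tin_small_mid from where it was at the start of the episode above 0.03 m or angle between tin_small_mid's own z axis and vertical above 0.3 rad).
It fails at once if the carton is pushed 30 mm or more, or tipped (distance of carton_mid from where it was at the start of the episode above 0.03 m or angle between carton_mid's own z axis and vertical above 0.3 rad).
It fails at once if the roll of tape is pushed 30 mm or more, or tipped (distance of tape_mid from where it was at the start of the episode above 0.03 m or angle between tape_mid's own z axis and vertical above 0.3 rad).
It also fails if it takes over 67 s, if anything falls off the work surface, if the arm or the gripper's body presses on something with over 40 N, if the wrist force passes 120 N, or if a joint passes its speed limit or range.

### The arm

A 7-joint arm with a two-finger parallel gripper is mounted at the origin on the work surface. World frame = base frame: x ahead of the robot, y to its left, z up, the work surface at z = 0. Lengths are in m, angles in rad, forces in N, time in s.
With the tool pointing down it reaches from about 0.4 to 0.85 m from the base axis. Payload 10.4 kg.
Tool frame: the origin (TCP) lies at the very end of the fingers, on their centre line; the grasp point (between the pads) lies 19 mm behind it; z points along the fingers, y is the line along which they close (so a half turn about z gives the same grasp; the last joint's range is limited). The gripper opens to 87 mm and grips with 3 to 60 N. Pads are 19 mm wide; open, the fingers measure 117 mm over their backs; the gripper's body (75 mm by 190 mm) begins 51 mm behind the grasp point.
Start: joints at [1.278, 0.332, -0.065, 1.46, 0.022, 1.35, -0.088], TCP at [0.167, -0.602, 0.223] pointing down, gripper open.
Joint ranges: [-2.6, 2.6], [-0.5, 2.12], [-1.47, 1.34], [0.16, 2.42], [-1.27, 4.41], [0.06, 2.06], [-2.6, 2.6]. Speed limits (rad/s): [2.22, 2.22, 2.79, 2.79, 3.14, 3.14, 3.14].

### API

Orientations are given as a unit quaternion [x, y, z, w].
In Python, from bench import r gives the robot as it stands.
- The arm moves only by the shell command python3 -m crank 'ROWS' [FORCE]. ROWS is JSON, a list that holds one entry, the list of rows, each a list of 5 numbers: the shift along the tool's x, y, z in mm, then the turn about the tool's z in degrees, then the opening, from -1 (shut) to 1 (fully open). A call has 1 to 20 rows; each row is the pose to reach, as a shift and turn from the pose commanded when the call began, along the tool's axes at that moment; what a row does not reach only later rows make up. A row lasts 1/10 s, in which the tool goes at most 50 mm and 8.59 degrees, less where a joint would pass 70% of its speed; a pose out of reach is approached as far as the arm can. A call with a gripper value outside its range is refused whole. The fingers move at their own pace and stop on an object; FORCE is the grip in N (left out, the last holds). Time passes only in rows, so rows that repeat a pose let the fingers close. It gives the time, the measured TCP pose, the force, the opening and the grip force at its end, in the units of the state.
- r.read_state(): the state, without advancing time (a new reading comes with each control period).
- r.camera(name): name is "side" or "top" or "wrist"; returns a dict with "image" (420x560x3 uint8, red, green, blue), "vfov" (degrees; the focal length in pixels is half the picture's height over the tangent of half this angle, whatever the lens; pixels are square), "cx", "cy" (the principal point, pixels), "k1" (the pictures are not rectified: a ray, as slopes to the right and down, at radius r is drawn at 1 + k1 r^2 times it, then the intrinsics apply), "eye" and "attitude" of the camera in the world. Camera axes: x right, y down, z forward; pixel columns grow to the right and rows downward; lengths in m; the calibration is good to about 2 mm. A picture is of the moment at which its call begins. There is no depth.
- r.close_job(): hands the job in; it is judged then, once.
The state is a dict: "time": time; "joint_positions": joint angles; "joint_vel": joint speeds; "joint_torque": joint torques, N m; "ee_pos": TCP position; "eef_rot": TCP orientation; "ft_force": force on the tool from outside, world axes, zero at the start; "torque": the same for the moment, N m; "width": finger opening in m; "grip_force": force on a finger pad.
Only numpy, scipy, OpenCV 4.12 (cv2) and the standard library are available. Lean on these libraries where they do the work, as an engineer would, in place of code of your own. Each camera call takes 0.05 s, during which the arm holds its last target. There are 200 camera calls.

## Working session

There is one attempt and no reset: what is moved stays moved. The work goes in short steps, Python scripts to look and compute and a shell command to move; the robot and the scene stay as the last step left them, time stands still between calls to the robot, and variables do not carry over. Pictures are saved under pics/ and viewed, at most 10 in all, crops included, and the job is handed in when it is done.

```bash
ls; mkdir -p pics
python3 - <<'E'
from bench import r
import cv2
s=r.read_state();print({k:s[k] for k in('time','ee_pos','eef_rot','width','ft_force')})
for n in('top','side'):
    c=r.camera(n);cv2.imwrite(f'pics/{n}0.png',c['image'][:,:,::-1]);print(n,{k:c[k] for k in c if k!='image'})
E
```

```text
pics
{'time': 0.0, 'ee_pos': array([ 0.16649315, -0.60199844,  0.22173609]), 'eef_rot': array([ 9.90910683e-01,  1.34519499e-01, -1.34950097e-04, -7.09591671e-04]), 'width': 0.08687679875563012, 'ft_force': array([-0.4162725 , -0.14963027, -0.85541944])}
top {'vfov': 42.217965955769635, 'cx': 279.16547148575455, 'cy': 219.12401575758165, 'k1': -0.16479323360179543, 'eye': array([ 0.3209466 , -0.03725287,  1.62931161]), 'attitude': array([ 0.70755346, -0.70208508,  0.06180861, -0.05122829])}
side {'vfov': 51.45746386617027, 'cx': 277.6025389044064, 'cy': 202.20678861880876, 'k1': -0.11199421264246884, 'eye': array([0.45825114, 1.05115724, 0.69626948]), 'attitude': array([-0.03528777,  0.85802106, -0.51181272,  0.02454326])}
```

View pics/top0.png

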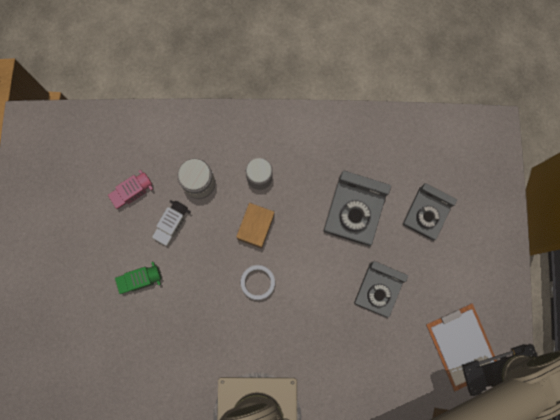

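View pics/side0.png

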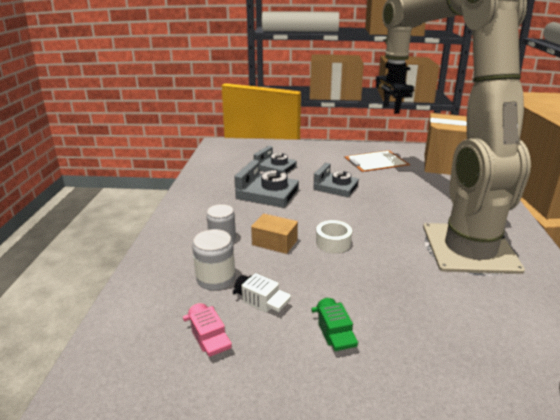

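The white-bodied one at (170,223) is the cartridge. The pink (130,190) and green (138,279) ones are look-alikes. For the collar, the candidates are (356,214) largest, (429,216) and (380,295), so I take (356,214). I'll check both choices in one close crop.

```bash
cat > h.py <<'E'
import numpy as np,cv2
from scipy.spatial.transform import Rotation as R
def K(c):
    f=c['image'].shape[0]/2/np.tan(np.radians(c['vfov'])/2)
    return f
def ray(c,u,v):
    f=K(c);d=np.array([(u-c['cx'])/f,(v-c['cy'])/f]);s=d.copy()
    for _ in range(20): s=d/(1+c['k1']*(s@s))
    return R.from_quat(c['attitude']).apply([s[0],s[1],1])
def onz(c,u,v,z):
    d=ray(c,u,v);return c['eye']+d*(z-c['eye'][2])/d[2]
def proj(c,p):
    q=R.from_quat(c['attitude']).inv().apply(np.asarray(p)-c['eye']);s=q[:2]/q[2]
    return s*(1+c['k1']*(s@s))*K(c)+[c['cx'],c['cy']]
E
python3 - <<'E'
import cv2,numpy as np
a=cv2.imread('pics/top0.png')
A=cv2.resize(a[170:270,120:220],(400,400),interpolation=cv2.INTER_CUBIC)
B=cv2.resize(a[160:260,310:410],(400,400),interpolation=cv2.INTER_CUBIC)
o=cv2.convertScaleAbs(np.hstack([A,B]),alpha=1.3)
cv2.imwrite('pics/crop.png',o)
E
```

```text
(no output)
```

View pics/crop.png

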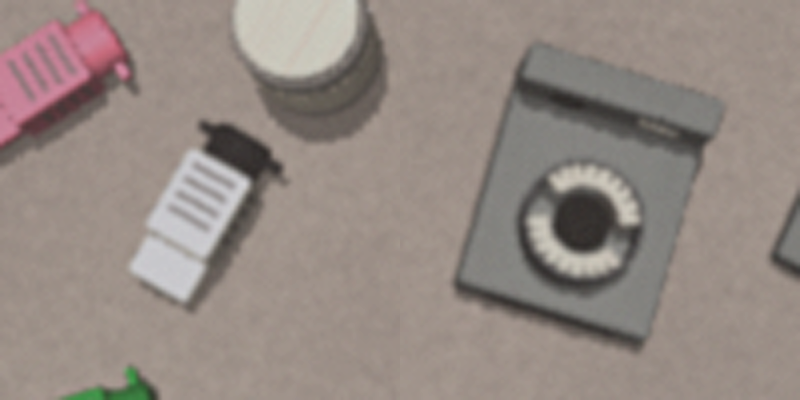

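The crop confirms both choices. The white cartridge has its bar end at crop (158,287) and its lugs at (203,127) and (282,180). The large collar's centre is at crop (583,221), its slots at (546,195) and (622,240), and the ridge at the top.

Run:
```python
from h import *
from bench import r
c=r.camera('top')
a=lambda x,y,z:onz(c,120+x/4-.4,170+y/4-.4,z)
b=lambda x,y,z:onz(c,310+(x-400)/4-.4,160+y/4-.4,z)
e1,e2=a(130,268,.035),a(187,305,.035);l1,l2=a(203,127,.027),a(282,180,.027)
h=(e1+e2)/2;l=(l1+l2)/2
print('barend',h,'lugs',l,np.linalg.norm(h-l),np.linalg.norm(l1-l2),'axis',np.degrees(np.arctan2(*(h-l)[1::-1])),'lugline',np.degrees(np.arctan2(*(l1-l2)[1::-1])))
u=(h-l)[:2];u/=np.linalg.norm(u);m=(h[:2]-u*.066+l[:2]+u*.056)/2
print('mid',m,'grip',m+u*.055)
C=b(582,221,.076);print('collar',C)
s1,s2=b(546,195,.072),b(622,240,.072);print('slots',np.degrees(np.arctan2(*(s1-s2)[1::-1])),np.linalg.norm(s1-s2))
k1,k2=b(535,45,.09),b(722,100,.09);k3,k4=b(522,82,.09),b(707,137,.09)
rid=(k1+k2+k3+k4)/4;print('ridge',rid,np.linalg.norm((rid-C)[:2]),np.degrees(np.arctan2(*(rid-C)[1::-1])),'edge dir',np.degrees(np.arctan2(*(k1-k2)[1::-1])))
print('tin',b(0,0,0)*0+a(298,22,.12))
s=r.read_state();M=R.from_quat(s['eef_rot']).as_matrix();print(M.round(3),s['ee_pos'])
```

```text
barend [0.50885198 0.2948638  0.035     ] lugs [0.61097253 0.23693199 0.027     ] 0.1176805082617498 0.07315268765924438 axis 150.4342580248744 lugline 56.90686186972065
mid [0.56426121 0.26343079] grip [0.51642275 0.29056899]
collar [ 0.58637885 -0.2808304   0.076     ]
slots 59.3889734900587 0.06442489576121288
ridge [ 0.68060027 -0.3095766   0.09      ] 0.09850898520157375 -16.966531571667314 edge dir 74.01777751051867
tin [0.68982875 0.1846712  0.12      ]
[[ 0.964  0.267 -0.   ]
 [ 0.267 -0.964  0.001]
 [-0.    -0.001 -1.   ]] [ 0.16651837 -0.60209822  0.22194254]
```

```bash
python3 -m crank '[[[442,-347,0,-100,1],[442,-347,0,-100,1],[442,-347,0,-100,1],[442,-347,0,-100,1],[442,-347,0,-100,1],[442,-347,0,-100,1],[442,-347,0,-100,1],[442,-347,0,-100,1],[442,-347,0,-100,1],[442,-347,0,-100,1],[442,-347,0,-100,1],[576,-767,0,-133.5,1],[576,-767,0,-133.5,1],[576,-767,0,-133.5,1],[576,-767,0,-133.5,1],[576,-767,0,-133.5,1],[576,-767,0,-133.5,1],[576,-767,0,-133.5,1],[576,-767,0,-133.5,1],[576,-767,0,-133.5,1]]]' 8
```

```text
time: 2.15
ee_pos: [0.5173, 0.2912, 0.2223]
eef_rot: [0.268, 0.963, -0.0, 0.0]
ft_force: [0.8, -0.9, 0.3]
width: 0.0871
grip_force: 0.0
```

Run:
```python
from h import *
from bench import r
c=r.camera('wrist');im=c['image'][:,:,::-1].copy()
s=r.read_state();M=R.from_quat(s['eef_rot']).as_matrix();print(M.round(3),s['ee_pos'],c['eye'])
cv2.imwrite('pics/w1.png',im);np.save('w1.npy',{k:c[k] for k in c},allow_pickle=True)
print(proj(c,[s['ee_pos'][0],s['ee_pos'][1],.027]))
```

```text
[[-0.861  0.508 -0.002]
 [ 0.508  0.861  0.005]
 [ 0.004  0.003 -1.   ]] [0.51386762 0.30075589 0.22203455] [0.4488978  0.33237823 0.38481144]
[284.38305209 178.06102857]
```

View pics/w1.png

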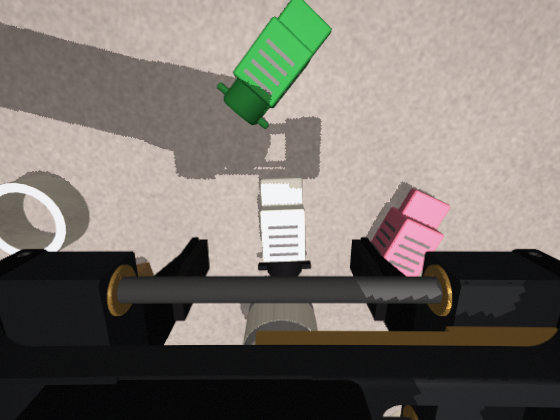

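The wrist picture shows the bar end at about (281,179), the bar/body joint at (282,206), and the lugs at (259,266) and (311,266). The cartridge is nearly aligned with the tool.

Run:
```python
from h import *
from bench import r
c=np.load('w1.npy',allow_pickle=True).item()
s=r.read_state();print(s['time'],s['ee_pos'],np.abs(s['joint_vel']).max())
h=onz(c,281.5,179,.035);l=(onz(c,259,266,.027)+onz(c,311,266,.027))/2
h2=(onz(c,261,206,.054)+onz(c,303,206,.054))/2
print(h,l,h2,np.linalg.norm((h-l)[:2]),np.degrees(np.arctan2(*(h-l)[1::-1])))
u=(h-l)[:2];u/=np.linalg.norm(u)
for g in (h[:2]-u*.011,l[:2]+u*.111):
  M=R.from_quat(s['eef_rot']).as_matrix();print(g,M.T@np.r_[g-s['ee_pos'][:2],0])
```

```text
2.2 [0.51386762 0.30075589 0.22203455] 0.17701764502227282
[0.51159582 0.29784986 0.035     ] [0.61935274 0.23884289 0.027     ] [0.53645207 0.2834588  0.054     ] 0.1228550995487678 151.29518079350194
[0.52124398 0.29256659] [-1.05134772e-02 -3.30753265e-03 -4.97898854e-05]
[0.521994   0.29215589] [-1.13681391e-02 -3.28035496e-03 -5.28875450e-05]
```

```bash
python3 -m crank '[[[-2,0,50,-1,1],[-2,0,100,-1,1],[-2,0,150,-1,1],[-2,0,180,-1,1],[-2,0,200,-1,1],[-2,0,213,-1,1],[-2,0,213,-1,1],[-2,0,213,-1,1],[-2,0,213,-1,1],[-2,0,213,-1,1],[-2,0,213,-1,1]]]' 8
python3 - <<'E'
from bench import r
import cv2
c=r.camera('side');cv2.imwrite('pics/s1.png',cv2.resize(c['image'][180:360,140:380,::-1],(720,540),interpolation=cv2.INTER_CUBIC))
E
```

```text
time: 3.3
ee_pos: [0.5195, 0.2887, 0.0103]
eef_rot: [0.259, 0.966, 0.0, 0.001]
ft_force: [-0.9, 0.8, 0.6]
width: 0.0865
grip_force: 0.0
```

View pics/s1.png

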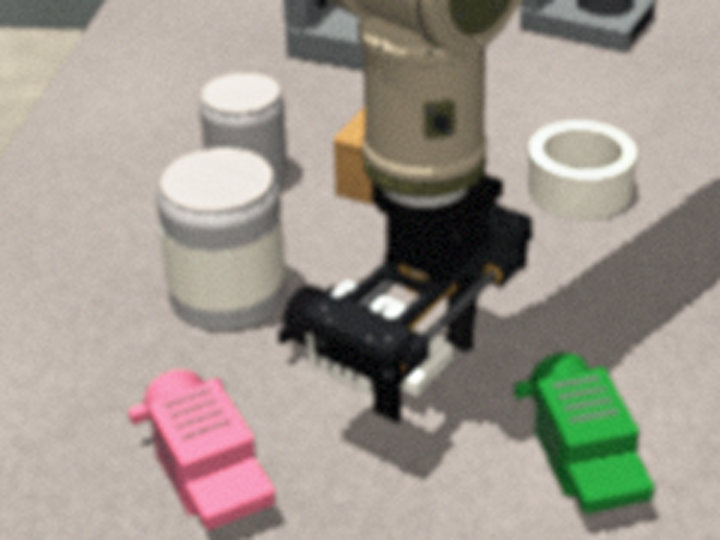

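The fingers straddle the bar, with its pale end just visible past the pad at crop (430,370). Next I close lightly.

```bash
python3 -m crank '[[[0,0,1,0,-1],[0,0,1,0,-1],[0,0,1,0,-1],[0,0,1,0,-1],[0,0,1,0,-1],[0,0,1,0,-1],[0,0,1,0,-1],[0,0,1,0,-1]]]' 8; python3 -m crank '[[[0,0,-10,0,-1],[0,0,-20,0,-1],[0,0,-30,0,-1],[0,0,-40,0,-1],[0,0,-50,0,-1],[0,0,-60,0,-1],[0,0,-70,0,-1],[0,0,-80,0,-1],[0,0,-85,0,-1],[0,0,-90,0,-1],[0,0,-95,0,-1],[0,0,-100,0,-1],[0,0,-105,0,-1],[0,0,-105,0,-1],[0,0,-105,0,-1]]]'
python3 - <<'E'
from bench import r
import cv2
c=r.camera('side');cv2.imwrite('pics/s2.png',cv2.resize(c['image'][150:330,140:380,::-1],(720,540),interpolation=cv2.INTER_CUBIC))
E
```

```text
time: 4.15
ee_pos: [0.519, 0.2887, 0.0085]
eef_rot: [0.259, 0.966, 0.0, 0.0]
ft_force: [0.0, 1.7, -0.9]
width: 0.0527
grip_force: 7.9
time: 5.65
ee_pos: [0.519, 0.2885, 0.1134]
eef_rot: [0.259, 0.966, -0.0, 0.0]
ft_force: [0.7, -0.4, -2.5]
width: 0.0519
grip_force: 8.0
```

View pics/s2.png

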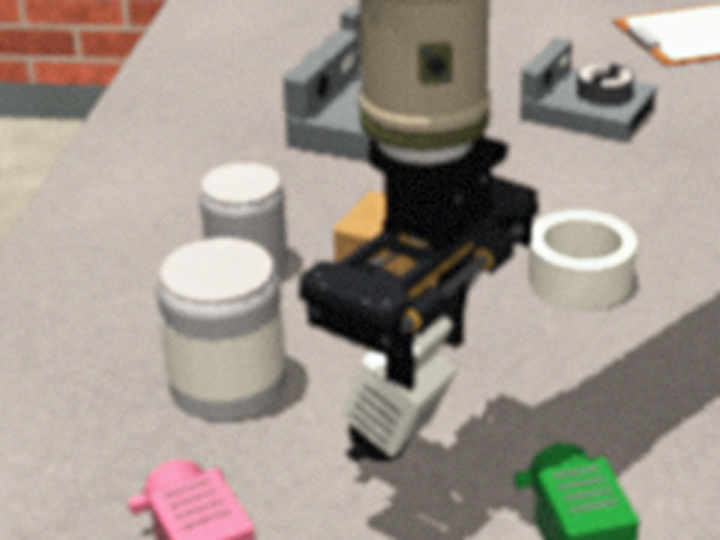

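The cartridge hangs tilted by about 27°, its foot at crop (365,440) towards the big tin and slightly above the bench. I'll loosen the grip, lower until the foot touches, then sweep the head over the foot.

```bash
python3 -m crank '[[[0,0,3,0,-1],[0,0,6,0,-1],[0,0,9,0,-1],[0,0,12,0,-1],[0,0,14,0,-1],[0,0,14,0,-1],[-6,0,13,0,-1],[-12,0,12,0,-1],[-18,0,11,0,-1],[-24,0,10,0,-1],[-30,0,9.5,0,-1],[-36,0,9.5,0,-1],[-42,0,9.5,0,-1],[-48,0,10,0,-1],[-52,0,11,0,-1],[-55,0,12,0,-1],[-57,0,13,0,-1],[-57,0,13,0,-1]]]' 5
python3 - <<'E'
from bench import r
import cv2
c=r.camera('side');cv2.imwrite('pics/s3.png',cv2.resize(c['image'][150:330,140:380,::-1],(720,540),interpolation=cv2.INTER_CUBIC))
E
```

```text
time: 7.5
ee_pos: [0.5686, 0.2599, 0.1007]
eef_rot: [0.259, 0.966, 0.0, 0.0]
ft_force: [0.1, -0.7, -1.6]
width: 0.052
grip_force: 5.0
```

View pics/s3.png

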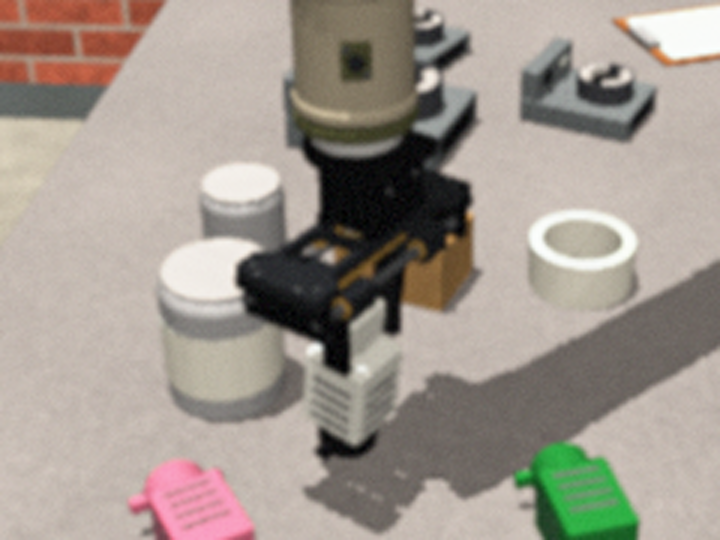

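The cartridge now stands close to upright under the gripper, with its foot at crop (345,440). I let go and let it settle.

```bash
python3 -m crank '[[[0,0,0,0,0.3],[0,0,0,0,0.5],[0,0,0,0,1],[0,0,0,0,1],[0,0,0,0,1],[0,0,0,0,1],[0,0,0,0,1],[0,0,0,0,1],[0,0,0,0,1],[0,0,0,0,1],[0,0,0,0,1]]]'
python3 - <<'E'
from bench import r
import cv2,numpy as np
c=r.camera('side');a=cv2.resize(c['image'][220:320,210:310,::-1],(400,400),interpolation=cv2.INTER_CUBIC)
w=r.camera('wrist');np.save('w2.npy',w,allow_pickle=True)
b=cv2.resize(w['image'][130:330,180:380,::-1],(400,400),interpolation=cv2.INTER_CUBIC)
cv2.imwrite('pics/s4.png',np.hstack([a,b]))
s=r.read_state();print(s['ee_pos'],s['eef_rot'],s['width'],s['time'])
E
```

```text
time: 8.65
ee_pos: [0.5684, 0.26, 0.1005]
eef_rot: [0.259, 0.966, -0.0, 0.0]
ft_force: [-0.3, 1.0, 0.3]
width: 0.0869
grip_force: 0.0
[0.56835907 0.25998093 0.10053433] [ 2.59169507e-01  9.65831850e-01 -5.13559421e-05  3.98478479e-05] 0.08688479334148298 8.75
```

View pics/s4.png

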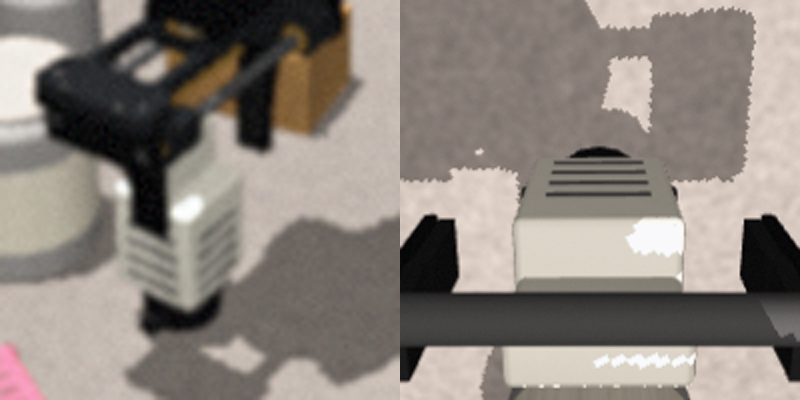

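The cartridge stands upright on its foot. In the wrist view the body's near top edge is at crop y 218, from x 515 to 685. From that I compute its offset in the tool frame.

Run:
```python
from h import *
from bench import r
c=np.load('w2.npy',allow_pickle=True).item();s=r.read_state();M=R.from_quat(s['eef_rot']).as_matrix()
for u in(237.5,280,322.5):
  print((M.T@(onz(c,u,238.5,.098)-s['ee_pos'])*1000).round(1))
print(np.degrees(np.arctan2(M[1,1],M[0,1])))
```

```text
[  9.1 -25.6   2.5]
[9.  0.5 2.5]
[ 9.  26.5  2.5]
59.958421020348595
```

Run:
```python
from h import *
from bench import r
c=np.load('w2.npy',allow_pickle=True).item();s=r.read_state();M=R.from_quat(s['eef_rot']).as_matrix()
print((M.T@(onz(c,280,268.5,.098)-s['ee_pos'])*1000).round(1),(M.T@(onz(c,280,322,.132)-s['ee_pos'])*1000).round(1))
for x in(10,-18):
  for dx in (8,-8): print(x,dx,proj(c,s['ee_pos']+M@[(x+dx)/1000,0,-.0315]))
```

```text
[-11.5   0.5   2.5] [-24.5   0.4 -31.5]
10 8 [279.22865806 249.098687  ]
10 -8 [279.22617232 277.92900174]
-18 8 [279.22439176 298.43602952]
-18 -8 [279.22212047 324.42518783]
```

```bash
python3 -m crank '[[[-6,0.5,-1,0,1],[-12,0.5,-1,0,1],[-18,0.5,-1,0,1],[-18,0.5,-1,0,1],[-18,0.5,-1,0,1],[-18,0.5,-1,0,-1],[-18,0.5,-1,0,-1],[-18,0.5,-1,0,-1],[-18,0.5,-1,0,-1],[-18,0.5,-1,0,-1],[-18,0.5,-1,0,-1],[-18,0.5,-1,0,-1]]]' 45; python3 -m crank '[[[0,0,-10,0,-1],[0,0,-30,0,-1],[0,0,-60,0,-1],[0,0,-90,0,-1],[0,0,-120,0,-1],[0,0,-135,0,-1],[0,0,-135,0,-1],[0,0,-135,0,-1]]]'
python3 - <<'E'
from h import *
from bench import r
s=r.read_state();M=R.from_quat(s['eef_rot']).as_matrix();print(M.T@(np.array([.5864,-.2808,s['ee_pos'][2]])-s['ee_pos'])*1000,M.T@(np.array([.55,-.0,s['ee_pos'][2]])-s['ee_pos'])*1000)
E
```

```text
time: 9.95
ee_pos: [0.5842, 0.2514, 0.1016]
eef_rot: [0.259, 0.966, -0.0, 0.0]
ft_force: [-0.0, -0.4, 0.8]
width: 0.0516
grip_force: 45.0
time: 10.75
ee_pos: [0.5839, 0.2511, 0.2353]
eef_rot: [0.259, 0.966, -0.001, -0.0]
ft_force: [-0.1, 1.1, -2.6]
width: 0.0517
grip_force: 45.0
[-2.68497490e+02 -4.59209629e+02  4.12527715e-01] [-9.64010864e+01 -2.34362137e+02  2.30766607e-01]
```

```bash
python3 -m crank '[[[-10,-17,0,0,-1],[-25,-43,0,0,-1],[-45,-77,0,0,-1],[-65,-111,0,0,-1],[-85,-145,0,0,-1],[-105,-180,0,0,-1],[-125,-214,0,0,-1],[-145,-248,0,-1,-1],[-165,-282,0,-2,-1],[-185,-316,0,-3.5,-1],[-205,-351,0,-3.5,-1],[-225,-385,0,-3.5,-1],[-243,-415,0,-3.5,-1],[-256,-438,0,-3.5,-1],[-264,-452,0,-3.5,-1],[-268.5,-459,0,-3.5,-1],[-268.5,-459,0,-3.5,-1],[-268.5,-459,0,-3.5,-1],[-268.5,-459,0,-3.5,-1],[-268.5,-459,0,-3.5,-1]]]'
python3 - <<'E'
from h import *
from bench import r
w=r.camera('wrist');np.save('w3.npy',w,allow_pickle=True);t=r.camera('side')
s=r.read_state();print(s['ee_pos'],s['time'],np.abs(s['joint_vel']).max())
a=cv2.resize(w['image'][100:400,130:430,::-1],(500,500),interpolation=cv2.INTER_CUBIC)
b=cv2.resize(t['image'][80:230,220:310,::-1],(300,500),interpolation=cv2.INTER_CUBIC)
cv2.imwrite('pics/w3.png',np.hstack([a,b]))
E
```

```text
time: 12.75
ee_pos: [0.5871, -0.2791, 0.2368]
eef_rot: [0.229, 0.973, -0.0, 0.0]
ft_force: [-0.3, -0.5, -3.3]
width: 0.0518
grip_force: 45.0
[ 0.58696912 -0.27964085  0.23675215] 12.85 0.0034469276528670753
```

View pics/w3.png

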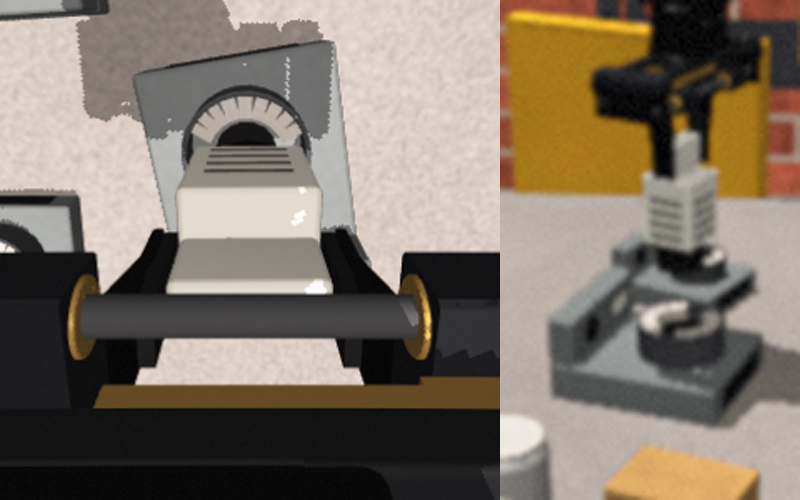

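The wrist view shows the collar's outer rim with its top at crop (247,86) and its sides at 182 and 311. The dehumidifier's corners are at (133,75) and (333,40), and the body's top edge is at y≈187, from x 178 to 321. I fit these against the model.

Run:
```python
from h import *
from bench import r
from scipy.optimize import least_squares
c=np.load('w3.npy',allow_pickle=True).item();s=r.read_state();M=R.from_quat(s['eef_rot']).as_matrix();e=s['ee_pos']
P=lambda x,y:(130+x*.6,100+y*.6)
z=e[2]-.0036
for x in(178,250,321): print('body',(M.T@(onz(c,*P(x,187),z)-e)*1000).round(1))
p=[onz(c,*P(x,y),.04) for x,y in((133,75),(333,40))]
print('box edge len',np.linalg.norm(p[0]-p[1]))
d=(p[0]-p[1])[:2];d/=np.linalg.norm(d)
if d[1]<0:d=-d
nx=np.array([d[1],-d[0]]);print('x heading',np.degrees(np.arctan2(nx[1],nx[0])),'C',(p[0]+p[1])[:2]/2+.065*nx)
t=np.linspace(0,2*np.pi,721)
def ext(C,rad,zz):
  q=np.array([proj(c,[C[0]+rad*np.cos(a),C[1]+rad*np.sin(a),zz]) for a in t]);return q[:,0].min(),q[:,0].max(),q[:,1].min()
obs=np.array([P(182,0)[0],P(311,0)[0],P(0,86)[1]])
f=lambda C:np.array(ext(C,.045,.076))-obs
o=least_squares(f,[.587,-.28],diff_step=1e-3);print('rim C',o.x,o.fun)
for a in(s['joint_positions'],): print(a.round(2))
```

```text
body [ 25.7 -24.9   3.6]
body [25.7  1.1  3.6]
body [25.7 26.6  3.6]
box edge len 0.14623851807105281
x heading -16.796327229275285 C [ 0.58993121 -0.28158762]
rim C [ 0.58716802 -0.28064359] [-0.67975901  0.68040189  0.05092743]
[ 0.88  0.47 -0.71  1.34  0.3   1.44  1.29]
```

```bash
python3 -m crank '[[[0.5,-1.7,15,0,-1],[0.5,-1.7,30,0,-1],[0.5,-1.7,45,0,-1],[0.5,-1.7,52,0,-1],[0.5,-1.7,56,0,-1],[0.5,-1.7,59,0,-1],[0.5,-1.7,61,0,-1],[0.5,-1.7,63,0,-1],[0.5,-1.7,65,0,-1],[0.5,-1.7,67,0,-1],[0.5,-1.7,67,0,-1],[0.5,-1.7,67,0,-1]]]' 60
```

```text
time: 14.05
ee_pos: [0.5857, -0.2816, 0.1696]
eef_rot: [0.23, 0.973, 0.0, 0.0]
ft_force: [-0.3, 0.1, -4.1]
width: 0.0515
grip_force: 60.0
```

```bash
python3 -m crank '[[[0,0,3,0,-1],[0,0,6,0,-1],[0,0,9,0,-1],[0,0,12,0,-1],[0,0,15,0,-1],[0,0,17,0,-1],[0,0,19,0,-1],[0,0,19,0,-1],[0,0,19,0,-1]]]'
```

```text
time: 14.95
ee_pos: [0.586, -0.2818, 0.1513]
eef_rot: [0.23, 0.973, -0.0, 0.001]
ft_force: [-0.2, 0.1, 7.5]
width: 0.0515
grip_force: 60.0
```

```bash
python3 -m crank '[[[0,0,1,0,-1],[0,0,1,5,-1],[0,0,1,11,-1],[0,0.2,1,17,-1],[0,0.2,1,23,-1],[0,0.3,1,29,-1],[0,0.4,1,35,-1],[0,0.4,1,41,-1],[0,0.5,1,47,-1],[0,0.6,1,53,-1],[0,0.6,1,59,-1],[0,0.7,1,65,-1],[0,0.8,1,70,-1],[0,0.8,1,74,-1],[0,0.8,1,77,-1],[0,0.8,1,80,-1],[0,0.8,1,80,-1],[0,0.8,1,80,-1]]]'
python3 - <<'E'
from h import *
from bench import r
s=r.read_state();M=R.from_quat(s['eef_rot']).as_matrix();print(s['torque'],np.degrees(np.arctan2(M[1,1],M[0,1])))
E
```

```text
time: 16.75
ee_pos: [0.5877, -0.2813, 0.1511]
eef_rot: [0.801, 0.598, 0.001, 0.002]
ft_force: [3.2, 0.1, 6.8]
width: 0.0515
grip_force: 60.0
[-0.27291176 -1.06631515 -0.08002436] -16.543319217909115
```

```bash
python3 -m crank '[[[0,0,0,1,-1],[0,0,0,2,-1],[0,0,0,2,-1],[0,0,-1,2,-1],[0,0,-2,2,-1],[0,0,-3,2,-1],[0,0,-4,2,-1],[0,0,-5,2,-1],[0,0,-6,2,-1],[0,0,-6,2,-1],[0,0,-6,2,-1]]]'; python3 -c "
from bench import r
s=r.read_state();print(s['torque'],s['ft_force'])"
```

```text
time: 17.85
ee_pos: [0.5877, -0.2813, 0.1555]
eef_rot: [0.812, 0.584, 0.001, 0.002]
ft_force: [9.0, -3.1, -3.6]
width: 0.0512
grip_force: 60.0
[-0.86859085 -2.79974751  0.06494057] [ 9.03573273 -3.10156888 -3.62843488]
```

The height matches the locked depth and I feel the catch. I relax the pull and let go.

```bash
python3 -m crank '[[[0,0,0.5,-1,-1],[0,0,0.5,-1,-1],[0,0,0.5,-1,0.4],[0,0,0.5,-1,1],[0,0,0.5,-1,1],[0,0,0.5,-1,1],[0,0,0.5,-1,1],[0,0,0.5,-1,1],[0,0,-20,-1,1],[0,0,-60,-1,1],[0,0,-100,-1,1],[0,0,-100,-1,1],[0,0,-100,-1,1]]]'
python3 - <<'E'
from h import *
from bench import r
w=r.camera('wrist');t=r.camera('side');np.save('w4.npy',w,allow_pickle=True)
s=r.read_state();print(s['ee_pos'],s['time'],s['ft_force'])
a=cv2.resize(w['image'][100:400,130:430,::-1],(500,500),interpolation=cv2.INTER_CUBIC)
b=cv2.resize(t['image'][110:230,220:310,::-1],(375,500),interpolation=cv2.INTER_CUBIC)[:,:300]
cv2.imwrite('pics/w4.png',np.hstack([a,b]))
E
```

```text
time: 19.15
ee_pos: [0.5864, -0.281, 0.2565]
eef_rot: [0.807, 0.591, 0.0, 0.001]
ft_force: [0.2, -0.5, -0.7]
width: 0.0868
grip_force: 0.0
[ 0.58545067 -0.28079322  0.25430854] 19.25 [-0.27464759 -0.57849238 -0.18727662]
```

View pics/w4.png

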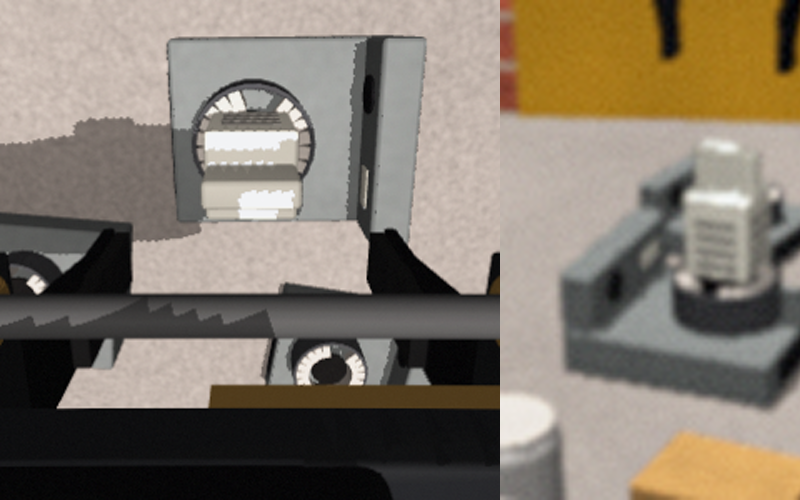

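The cartridge stands upright in the collar, its bar in line with the collar's x axis (bar at crop (252,195)), and the gripper is clear.

```bash
python3 -c "
from bench import r
print(r.close_job())"
```

```text
the job is handed in; nothing more can be done
None
```

The cartridge was stood on its foot, then fitted, turned and locked upright in the large collar and let go. The job was handed in at about 19 s of the 67 s allowed, and no verdict came back. The catch was confirmed by height, pull force and pictures; I did not re-measure the bystanders, but nothing was knocked in any view.

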